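Put the loose cabochons away in the sorting tray

TASK

Put the three loose turquoise stones away in the sorting tray: slide each one across the black pad, without lifting it off, into an empty well of its own so that it lies flat on the bottom, dome up; the brown stone stays in the well it already has. When every well holds one stone, swing the glazed lid down until it is fully shut. Do not disturb the tools and boxes lying around the tray.

Things in the scene. Friction and masses are not known exactly. Their poses are not given: they have to be found in the camera images.
- tray: Dark wooden sorting tray fixed to the bench, 213 deep (x) x 238 mm wide (y). Origin on the bench; x points from pad to wells and hinge (away from the robot), z up; front edge x=-125, rear x=+88. Pad x=-125..25, then wells x=25..78, then rear rail. Side rails (inner faces y=+-107) and rear rail rise 6 mm above the pad, tops z=32 mm; no front rail
- pad (a point): Middle of the flat black pad's top face (tray x=-50, y=0, z=26 mm); the pad is 150 mm deep, 214 mm wide, open at the front; well mouths are practically flush with it (0.5 mm lower)
- lid (a joint): Lid over the wells: 0 shut (flat on the rails), pi/2 upright; starts 1.75..2.1, leaning back away from the robot. Stiff hinge: stays at any angle, 1.5..5 N at the free edge moves it. 7 mm thick wooden frame with clear flush pane, 236 mm wide, reaching 66 mm from the hinge. Its outer face looks away from the robot when open, up when shut (then at z=39 mm), so it can be pushed shut from behind
- lid_hinge (a point): Middle of the lid's hinge line, which runs along the tray's y (tray x=88, y=0, z=32 mm)
- lid_tab (a point): Outer end of the brass thumb tab (30 mm wide, 3 mm thick) in the middle of the lid's free edge, 76 mm from the hinge line; moves with the lid
- well1: Square well with light beige lining: 53 mm outside, 46 inside, walls 3.5, 14.5 deep. Origin under its centre, 7.5 mm above the bench; inner floor 3.5 and mouth 18 mm above it; axes as the tray's. Four in a row along the tray's y, 54 mm apart, at tray x=51.5 mm, names in any order. Holds the brown stone
- well2: Square well with light beige lining: 53 mm outside, 46 inside, walls 3.5, 14.5 deep. Origin under its centre, 7.5 mm above the bench; inner floor 3.5 and mouth 18 mm above it; axes as the tray's. Four in a row along the tray's y, 54 mm apart, at tray x=51.5 mm, names in any order. Empty at the start
- well3: Square well with light beige lining: 53 mm outside, 46 inside, walls 3.5, 14.5 deep. Origin under its centre, 7.5 mm above the bench; inner floor 3.5 and mouth 18 mm above it; axes as the tray's. Four in a row along the tray's y, 54 mm apart, at tray x=51.5 mm, names in any order. Empty at the start
- well4: Square well with light beige lining: 53 mm outside, 46 inside, walls 3.5, 14.5 deep. Origin under its centre, 7.5 mm above the bench; inner floor 3.5 and mouth 18 mm above it; axes as the tray's. Four in a row along the tray's y, 54 mm apart, at tray x=51.5 mm, names in any order. Empty at the start
- stone1: Loose turquoise (blue-green) round cabochon, 32 mm across, 12 high: flat underside, upright edge up to 6 mm, polished dome above; about 20 g. Origin at the centre of its underside, z out of the dome. Starts dome up on the black pad, its centre 97 to 132 mm in front of the wells' centre line; slides when pushed at its edge, dips into a well once its centre passes the rim
- stone2: Loose turquoise (blue-green) round cabochon, 32 mm across, 12 high: flat underside, upright edge up to 6 mm, polished dome above; about 20 g. Origin at the centre of its underside, z out of the dome. Starts dome up on the black pad, its centre 97 to 132 mm in front of the wells' centre line; slides when pushed at its edge, dips into a well once its centre passes the rim
- stone3: Loose turquoise (blue-green) round cabochon, 32 mm across, 12 high: flat underside, upright edge up to 6 mm, polished dome above; about 20 g. Origin at the centre of its underside, z out of the dome. Starts dome up on the black pad, its centre 97 to 132 mm in front of the wells' centre line; slides when pushed at its edge, dips into a well once its centre passes the rim
- brown_stone: Brown round cabochon of the same shape and size (32 mm across, 12 mm high), already lying in its well; origin at the centre of its underside. Stays there
- pliers_orange: Pliers with orange grips, 150 mm long, 14 mm high, lying about 60 to 90 mm to the left of the tray; bystander. Origin underneath, near the pivot
- tweezers: Steel tweezers, 160 mm long, 7 mm high, lying about 60 mm to the right of the tray; bystander. Origin underneath, near the middle
- pliers_black: Pliers with black grips, 150 mm long, lying at the right of the bench; bystander. Origin underneath, near the pivot
- hammer: Hammer, 260 mm long, at the left of the bench; bystander
- brass_box: Round brass box, 98 mm across, 59 mm high, at the right of the bench; bystander. Origin under its centre
- bench_block: Square steel bench block on a rubber foot, 65 mm wide, 22 mm high, at the left of the bench; bystander. Origin under its centre
- loupe: Folding loupe, black barrel 34 mm across, 26 mm high, at the right of the bench; bystander. Origin under the barrel

How it is judged:
By the outcome, as a careful person would: the job done as asked, in the order asked, and still so for the second after the job is handed in, with the robot touching nothing.
It also fails if it takes over 61 s, if anything falls off the work surface, if the arm or the gripper's body presses on something with over 40 N, if the wrist force passes 120 N, or if a joint passes its speed limit or range.

ROBOT

A 6-joint arm with a two-finger parallel gripper is mounted at the origin on the work surface. World frame = base frame: x ahead of the robot, y to its left, z up, the work surface at z = 0. Lengths are in mm, angles in degrees, forces in N, time in s.
With the tool pointing down it reaches from about 350 to 850 mm from the base axis. Payload 8.1 kg.
Tool frame: the origin (TCP) lies at the very end of the fingers, on their centre line; the grasp point (between the pads) lies 19 mm behind it; z points along the fingers, y is the line along which they close (so a half turn about z gives the same grasp; the last joint's range is limited). The gripper opens to 85 mm and grips with 20 to 120 N. Pads are 22 mm wide; open, the fingers measure 114 mm over their backs; the gripper's body (76 mm by 85 mm) begins 54 mm behind the grasp point. The pads swing forward as they close: fully open they stand 13 mm farther back than shut.
Start: joints at [-4.893, 7.471, 85.268, -0, 87.261, -4.893], TCP at [600.004, 0.022, 231.292] pointing down, gripper open.
Joint ranges: [-169.43, 169.43], [-51.17, 129.36], [1.28, 143.12], [-76.62, 256.62], [0, 156.53], [-152.29, 152.29]. Speed limits (degrees/s): [136.94, 136.94, 159.86, 180, 180, 180].

INTERFACE

Orientations are given as [roll, pitch, yaw] about the fixed x, y, z axes, in that order (R = Rz(yaw) Ry(pitch) Rx(roll)).
In Python, from bench import sense, eyes, job, models gives the robot as it stands. The module is installed in compiled form; this text tells all that it offers.
- The arm moves only by the tool apply_moves, never from a script. Its argument "rows" is a list of rows, each a list of 6 numbers: the shift along the tool's x, y, z in mm, then the turn, a rotation vector about the tool's x, y, z in rad. In form: [[dx, dy, dz, rx, ry, rz], ...]. A call has exactly 5 rows; each row shifts and turns the commanded pose from where the row before left it, along the tool's axes as they then stand; what a row does not reach is not made up. A row lasts 1/8 s, in which the tool goes at most 62.5 mm and 10.7 degrees, less where a joint would pass 70% of its speed; a pose out of reach is approached as far as the arm can. A call is refused whole if a number of a shift passes 62.5 or a number of a turn 0.188, either way. A call with a gripper value outside its range is refused whole. "fingers" is the finger opening in mm, from 0 to 85.4, set as the call begins (left out, the last holds). The fingers move at their own pace and stop on an object; "grip_force" is the grip in N (left out, the last holds). Time passes only in rows, so rows that do not move let the fingers close, or fill a call up. It gives the time, the measured TCP pose, the force, the opening and the grip force at its end, in the units of the state.
- sense(): the state, without advancing time (a new reading comes with each control period).
- eyes.snapshot(name): name is "scene" or "side" or "wrist"; returns (picture, depth): 420x560x3 uint8, red, green, blue; 420x560 float32, mm along the optical axis (not along the pixel's ray), 0 where there is no reading.
- eyes.get_calibration(name): a dict with "intrinsics" (3x3 intrinsics, pixels), "R" (3x3) and "t" (3): a world point X has camera coordinates R X + t; the wrist camera has in their place "mount" (4x4, takes a point from camera to tool coordinates, whose origin is the TCP and whose axes are the flange's). Camera axes: x right, y down, z forward; pixel columns grow to the right and rows downward; lengths in mm; the calibration is good to about 2 mm. A picture is of the moment at which its call begins: read the wrist's pose just before it. get_calibration takes no time and is no camera call.
- job.hand_in(): hands the job in; it is judged then, once.
Trained networks look in the newest picture that a camera, given by its name, has taken for a name from the list of things; names that differ only in an ending like _2 or _b are one class to them, and where a whole thing is asked for, a point or a joint stands for the part that bears it (a point fixed in the world has none). Each returns a list of dicts, best first, with "confidence" (0 to 1); they miss things now and then, are a little off and sometimes report something else, mostly with a low value. They report only what shows in the picture. A call takes as long as a camera call.
- models.boxes_of(name, camera): "xyz" ([x, y, z] in mm, in world coordinates, good to about 4 mm: the middle of the surface that is visible of it).
- models.cut_out(name, camera): "pixels" (420x560 bool, what is visible of it).
- models.place_of(name, camera): "xyz" ([x, y, z] in mm, in world coordinates, good to about 4 mm: a listed point, or the origin of a listed thing).
The state is a dict: "time": time; "joint_pos": joint angles; "qd": joint speeds; "joint_efforts": joint torques, N m; "tool_pos": TCP position; "tcp_rot": TCP orientation; "ft_force": force on the tool from outside, world axes, zero at the start; "wrist_torque": the same for the moment, N m; "finger_gap": finger opening in mm; "grip_force": force on a finger pad.
Only numpy, scipy, OpenCV 4.12 (cv2) and the standard library are available. Lean on these libraries where they do the work, as an engineer would, in place of code of your own. Each camera call takes 0.05 s, during which the arm holds its last target. There are 200 camera calls.

## Working session

There is one attempt and no reset: what is moved stays moved. The work goes in short steps, Python scripts to look and compute and a tool call to move; the robot and the scene stay as the last step left them, time stands still between calls to the robot, and variables do not carry over. Pictures are saved under pics/ and viewed, at most 10 in all, crops included, and the job is handed in when it is done.

Besides the shell and the picture viewer there is one more tool, called after ">>>" as name(argument=value, ...) on one line, values as JSON. apply_moves: Moves the arm, as the interface text tells. Its arguments: {"type":"object","properties":{"rows":{"type":"array"},"fingers":{"type":"number"},"grip_force":{"type":"number"}},"required":["rows"]}

```bash
mkdir -p pics; cat > h.py <<'E'
import numpy as np, cv2
from bench import sense, eyes, job, models
def snap(n,f=None):
    p,d=eyes.snapshot(n)
    if f: cv2.imwrite('pics/'+f,p[:,:,::-1])
    return p,d
def w(c,u,v,z):  # pixel -> world at depth z
    k=eyes.get_calibration(c);K=np.array(k['intrinsics']);R=np.array(k['R']);t=np.array(k['t'])
    return R.T@(np.linalg.inv(K)@np.array([u,v,1])*z-t)
E
python3 - <<'E'
from h import *
np.set_printoptions(precision=1,suppress=True)
print(sense())
for c in ['scene','side']:
    p,d=snap(c,c+'0.png')
    for n in ['pad','lid_hinge','lid_tab','well1','well2','stone1','brown_stone']:
        print(c,n,[(np.round(r['xyz'],1),round(r['confidence'],2)) for r in models.place_of(n,c)][:6])
E
```

```text
{'time': 0.0, 'joint_pos': array([-4.9,  7.5, 85.3,  0. , 87.3, -4.9]), 'qd': array([ 0. , -0.1, -0. , -0.1,  0.1, -0. ]), 'joint_efforts': array([ -0. , -56.9, -50.1,  -0. ,   0. ,   0. ]), 'tool_pos': array([599.4,   0.1, 230.2]), 'tcp_rot': array([-179.9,   -0. ,   90. ]), 'ft_force': array([-0.4,  0.6,  0. ]), 'wrist_torque': array([ 0.,  0., -0.]), 'grip_force': 0.0, 'finger_gap': 85.74143451628775}
scene pad [(array([609.2, -93.4,  10.7]), 0.65), (array([508.8, -17. ,  25.8]), 0.56)]
scene lid_hinge [(array([645.5, -19.8,  32.2]), 0.9)]
scene lid_tab [(array([688.6, -21.9,  95.6]), 0.89), (array([502.8, -26.4,  26.3]), 0.58), (array([552.9, 461.8,  -3.1]), 0.17)]
scene well1 [(array([609.1, -38.7,   8.6]), 0.85), (array([613.9,  11.5,   7.6]), 0.79), (array([606.1, -98.2,   7.7]), 0.77), (array([606.6,  63.8,  10.6]), 0.57)]
scene well2 [(array([609.1, -38.7,   8.6]), 0.85), (array([613.9,  11.5,   7.6]), 0.79), (array([606.1, -98.2,   7.7]), 0.77), (array([606.6,  63.8,  10.6]), 0.57)]
scene stone1 [(array([508.7, -17.2,  27.3]), 0.61), (array([501. , -26. ,  27.7]), 0.47), (array([512.1,  45.4,  25.8]), 0.42), (array([500.8, -86.9,  25.4]), 0.41)]
scene brown_stone [(array([614.9, -94.7,  10.2]), 0.54), (array([554.3, 462. ,  -0. ]), 0.27)]
side pad [(array([506.3, -13.9,  28.9]), 0.58)]
side lid_hinge [(array([646.2, -20.1,  31.8]), 0.95)]
side lid_tab [(array([688.2, -19. ,  95.3]), 0.64)]
side well1 [(array([608.8, -45. ,  10.2]), 0.58), (array([611.4,   8.7,   8.9]), 0.48), (array([612.8,  65.1,   7. ]), 0.46)]
side well2 [(array([608.8, -45. ,  10.2]), 0.58), (array([611.4,   8.7,   8.9]), 0.48), (array([612.8,  65.1,   7. ]), 0.46)]
side stone1 [(array([496. , -24.6,  24.4]), 0.55), (array([498. , -89.1,  28.6]), 0.46), (array([510.9,  47.4,  27.3]), 0.46)]
side brown_stone [(array([609.6, -94.8,  13.3]), 0.43), (array([ 557.7, -198.9,   -2.2]), 0.31)]
```

View pics/scene0.png

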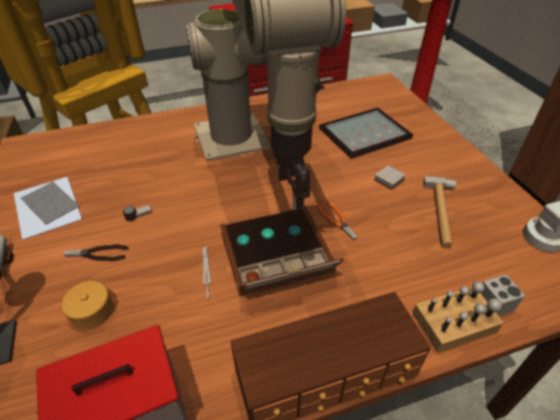

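```bash
python3 - <<'E'
from h import *
from scipy.spatial.transform import Rotation as Ro
np.set_printoptions(precision=1,suppress=True)
s=sense();p,d=snap('wrist','wrist0.png')
k=eyes.get_calibration('wrist');print(k)
for c in ['scene','side']:
    p,d=snap(c)
    hsv=cv2.cvtColor(p,cv2.COLOR_RGB2HSV)
    m=cv2.inRange(hsv,(80,80,60),(100,255,255))
    n,l,st,ce=cv2.connectedComponentsWithStats(m)
    for i in range(1,n):
        if st[i,4]>60:
            vv,uu=np.where(l==i);P=np.array([w(c,u,v,d[v,u]) for u,v in zip(uu,vv) if d[v,u]>0])
            print(c,st[i],ce[i],P.min(0),P.max(0),np.median(P,0))
E
```

```text
{'intrinsics': array([[297.3,   0. , 276.7],
       [  0. , 297.3, 208. ],
       [  0. ,   0. ,   1. ]]), 'mount': array([[  -0. ,   -1. ,   -0.3,   75. ],
       [   1. ,   -0. ,   -0. ,   -1.2],
       [   0. ,   -0.3,    1. , -143. ],
       [   0. ,    0. ,    0. ,    1. ]])}
scene [237 234  12  11 101] [242.9 239.2] [ 478.2 -106.2   24.1] [518.6 -73.9  39.8] [505.3 -91.2  34.6]
side [290 219  11   8  72] [295.2 222.5] [482.8 -42.8  22.3] [527.5   1.6  40.7] [496.5 -26.8  33.4]
side [305 227  11   9  73] [310.1 231.3] [ 485.9 -106.8   22.3] [528.9 -63.1  42.1] [496.8 -92.   33. ]
```

View pics/wrist0.png

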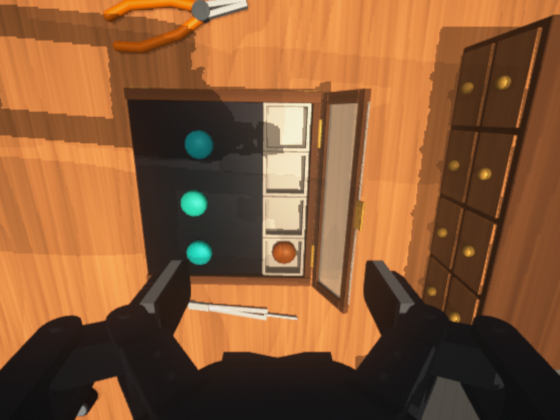

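The scene view shows the tray with three stones on the pad. In the wrist view, +x is right and +y is up. The stones are at about (198,145), (193,203) and (199,253). The wells run along column 285, at rows 127, 173, 215 and 255, with the brown stone in the last. The lid is open on the right with its tab at (359,215).

```bash
cat >> h.py <<'E'
from scipy.spatial.transform import Rotation as Ro
def wr(uv,s,z):  # wrist pixels -> world on plane z
    k=eyes.get_calibration('wrist');K=k['intrinsics'];M=np.array(k['mount'])
    R=Ro.from_euler('xyz',s['tcp_rot'],degrees=True).as_matrix()
    o=R@M[:3,3]+s['tool_pos'];uv=np.atleast_2d(uv).astype(float)
    r=(np.c_[uv,np.ones(len(uv))]@np.linalg.inv(K).T)@(R@M[:3,:3]).T
    return o+r*((z-o[2])/r[:,2])[:,None]
def stones(p):
    hsv=cv2.cvtColor(p,cv2.COLOR_RGB2HSV)
    m=cv2.inRange(hsv,(75,90,40),(100,255,255));n,l,st,ce=cv2.connectedComponentsWithStats(m)
    return [(st[i],ce[i]) for i in range(1,n) if st[i,4]>150]
E
python3 - <<'E'
from h import *
np.set_printoptions(precision=1,suppress=True)
s=sense();p,d=snap('wrist')
for st,c in stones(p): print('stone',st,c,wr(c,s,31)[0],'depth',d[int(c[1]),int(c[0])])
for n in ['well1','stone1','brown_stone','lid_hinge','lid_tab','pad']:
    print(n,[(np.round(r['xyz'],1),round(r['confidence'],2)) for r in models.place_of(n,'wrist')][:6])
# tray: front edge of well strip
g=p.astype(int).sum(2)
for v in range(104,272,12):
    u=np.argmax(g[v,230:290]>250)+230; print(v,u,wr([u,v],s,25.5)[0][:2])
print('corners',wr([[126,90],[148,283],[133,101],[150,276]],s,32))
cv2.imwrite('pics/w_crop.png',cv2.resize(p[80:300,110:380,::-1],None,fx=2.9,fy=2.7,interpolation=cv2.INTER_CUBIC))
E
```

```text
stone [184 130  30  30 688] [198.5 144.2] [510.   45.8  31. ] depth 327.96378
stone [180 190  28  27 605] [193.5 203. ] [498.7 -23.5  31. ] depth 349.26074
stone [186 240  27  25 535] [198.9 252.2] [500.1 -88.2  31. ] depth 368.92688
well1 [(array([602.1, -43.5,   8.5]), 0.92), (array([609.5, -96.4,   9.2]), 0.9), (array([609.5,   9.7,   8.2]), 0.75), (array([610.2,  63.3,   8.6]), 0.57)]
stone1 [(array([501.6, -90.6,  29.7]), 0.94), (array([512.5,  44.6,  28. ]), 0.88), (array([501.1, -25. ,  24.3]), 0.65)]
brown_stone [(array([607.4, -91.8,  12.7]), 0.91)]
lid_hinge [(array([643.3, -12.5,  31.3]), 0.65)]
lid_tab [(array([686.9, -16.2,  96. ]), 0.84)]
pad [(array([510.4, -14.2,  25.8]), 0.61)]
104 262 [582.4  89. ]
116 263 [583.3  76.3]
128 263 [583.2  63.3]
140 263 [583.  50.]
152 263 [582.8  36.4]
164 262 [581.4  22.5]
176 262 [581.2   8.2]
188 262 [581.   -6.4]
200 262 [580.7 -21.3]
212 262 [580.5 -36.7]
224 262 [580.3 -52.4]
236 262 [580.  -68.5]
248 262 [579.8 -85. ]
260 262 [ 579.5 -102. ]
corners [[ 436.9  103.    32. ]
 [ 430.7 -131.8   32. ]
 [ 442.8   91.9   32. ]
 [ 434.5 -121.5   32. ]]
```

View pics/w_crop.png

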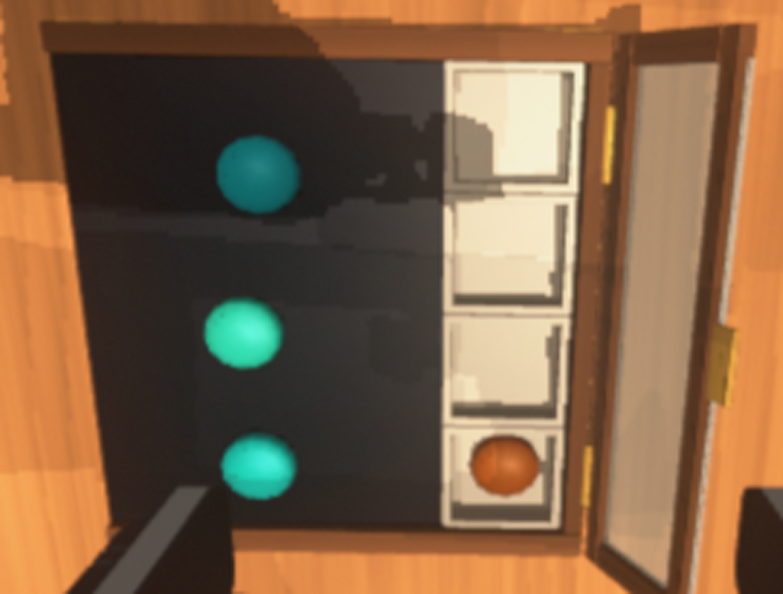

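The crop confirms three empty wells and the brown stone in the right-most one (crop pixel 505,465). The tray yaw is about -1.3°. The well centres are at about (609,64), (608,10) and (607,-44), with the brown stone's at (606,-98). The stones are at (510,46), (499,-24) and (500,-89), and the pad is at z≈26. I'll push with the fingers closed.

>>> apply_moves(rows=[[10,-45,45,0,0,0],[10,-45,45,0,0,0],[11,-42,45,0,0,0],[0,0,5,0,0,-0.17],[0,0,5,0,0,-0.17]], fingers=0, grip_force=20)

```text
time: 1.92
tool_pos: [469.2, 30.6, 87.8]
tcp_rot: [-179.9, -0.0, 109.8]
ft_force: [0.4, -0.1, 0.7]
finger_gap: -0.1
grip_force: 0.0
```

>>> apply_moves(rows=[[0,0,25,0,0,0],[0,0,20,0,0,0],[0,0,8,0,0,0],[0,0,0,0,0,0],[0,0,0,0,0,0]])

```text
time: 2.55
tool_pos: [471.5, 30.4, 37.0]
tcp_rot: [179.9, 0.0, 109.5]
ft_force: [0.3, -0.9, -0.3]
finger_gap: -0.2
grip_force: 0.0
```

```bash
python3 - <<'E'
from h import *
np.set_printoptions(precision=1,suppress=True)
for i in range(3):
    s=sense();p,d=snap('wrist','w2.png');print(s['time'],s['tool_pos'],s['tcp_rot'],s['ft_force'])
for st,c in stones(p): print('stone',st,c,wr(c,s,31)[0])
E
```

```text
2.55 [471.5  30.4  37. ] [179.9   0.  109.5] [ 0.3 -0.9 -0.3]
2.6 [471.6  30.4  37. ] [179.9   0.  109.5] [-0.3 -0.   0. ]
2.65 [471.6  30.4  37. ] [179.9   0.  109.5] [ 1.   0.2 -1.2]
stone [ 324  228   60   58 2649] [353.4 256.5] [509.8  45.9  31. ]
stone [269 329  16  30 363] [276.9 344.5] [489.7 -23.8  31. ]
```

View pics/w2.png

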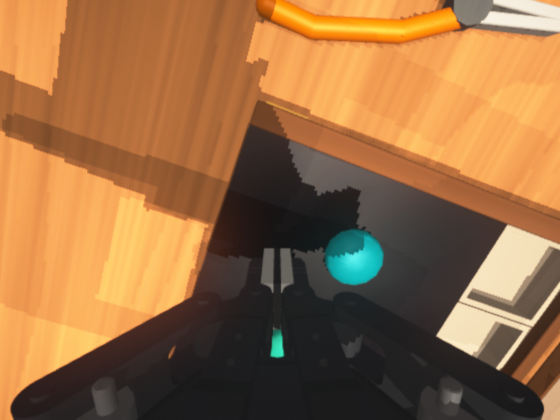

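The view shows the stone right of the closed fingers at (353,256), clear of them. The pads are about 14 mm thick in total.

>>> apply_moves(rows=[[0,0,4,0,0,0],[0,0,4,0,0,0],[0,4,0,0,0,0],[0,6,0,0,0,0],[0,6,0,0,0,0]])

```text
time: 3.32
tool_pos: [486.4, 35.9, 28.1]
tcp_rot: [180.0, 0.0, 109.5]
ft_force: [0.7, -0.4, 0.3]
finger_gap: -0.1
grip_force: 0.0
```

>>> apply_moves(rows=[[1,12,0,0,0,0],[0,12,0,0,0,0],[1,12,0,0,0,0],[0,12,0,0,0,0],[0,10,0,0,0,0]])

```text
time: 3.95
tool_pos: [540.6, 57.3, 28.0]
tcp_rot: [-180.0, 0.0, 109.5]
ft_force: [-1.1, -0.2, 2.1]
finger_gap: -0.0
grip_force: 0.8
```

```bash
cat > look.py <<'E'
from h import *
import sys
np.set_printoptions(precision=1,suppress=True)
s=sense();p,d=snap('wrist',sys.argv[1] if len(sys.argv)>1 else None);print(s['time'],s['tool_pos'],s['tcp_rot'],s['ft_force'])
for st,c in stones(p): print('stone',st,c,wr(c,s,31)[0], wr(c,s,16)[0])
E
python3 look.py
```

```text
3.95 [540.6  57.3  28. ] [-180.     0.   109.5] [-1.1 -0.2  2.1]
stone [ 296  236   61   60 2578] [327.6 264.7] [564.2  67.3  31. ] [569.5  60.8  16. ]
stone [167 341  21  19 185] [176.4 349.3] [502.5 -11.8  31. ] [501.3 -26.8  16. ]
```

>>> apply_moves(rows=[[0,-10,0,0,0,0],[0,0,0,0,0,0.181],[0,0,0,0,0,0.181],[12,0,0,0,0,0],[0,0,0,0,0,0]])

```text
time: 4.62
tool_pos: [530.1, 66.5, 27.9]
tcp_rot: [-180.0, -0.0, 89.0]
ft_force: [0.3, -0.0, 0.4]
finger_gap: -0.1
grip_force: 0.0
```

```bash
python3 look.py w3.png;python3 - <<'E'
from h import *
s=sense()
for r in models.place_of('well2','wrist'): print(np.round(r['xyz'],1),r['confidence'])
E
```

```text
4.625 [530.1  66.5  27.9] [-180.   -0.   89.] [ 0.3 -0.   0.4]
stone [ 314  236   63   59 2862] [344.5 264.9] [564.2  67.   31. ] [567.9  59.   16. ]
[608.1  10.1   7.4] 0.82
[610.3  63.7   8.4] 0.69
```

View pics/w3.png

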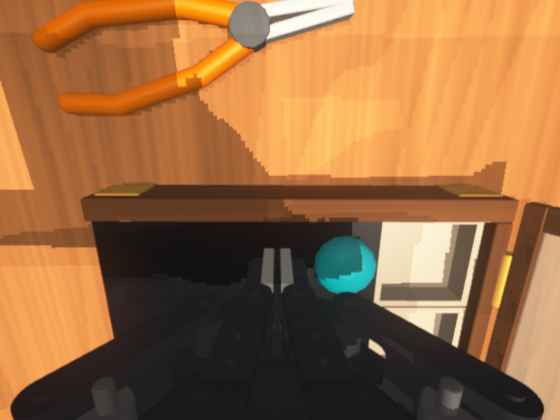

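The stone at (345,265) lines up with the well, whose rows run 222 to 302. Pushing straight in.

>>> apply_moves(rows=[[0,8,0,0,0,0],[0,10,0,0,0,0],[0,11,0,0,0,0],[0,11,0,0,0,0],[0,10,0,0,0,0]])

```text
time: 5.35
tool_pos: [581.9, 64.5, 28.2]
tcp_rot: [180.0, -0.0, 88.7]
ft_force: [0.3, 0.5, -0.2]
finger_gap: 0.1
grip_force: 0.1
```

```bash
python3 look.py w4.png
```

```text
5.35 [581.9  64.5  28.2] [180.   -0.   88.7] [ 0.3  0.5 -0.2]
stone [ 291  229   48   57 1757] [317.  254.9] [601.6  70.7  31. ] [603.7  63.4  16. ]
```

View pics/w4.png

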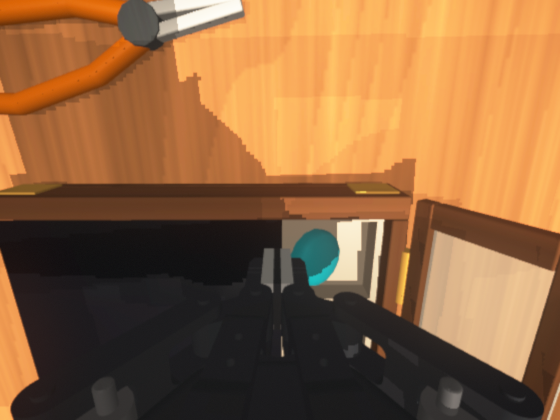

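The stone at (317,255) is dipping into the well and may still be tilted against the finger. I'll nudge it a bit further, then back off.

>>> apply_moves(rows=[[0,5,0,0,0,0],[0,4,0,0,0,0],[0,-5,-15,0,0,0],[-20,-35,-50,0,0,0],[-25,-35,-30,0,0,0]])

```text
time: 6.02
tool_pos: [514.4, 21.4, 124.4]
tcp_rot: [179.9, 0.0, 88.8]
ft_force: [0.5, -0.5, 0.2]
finger_gap: -0.1
grip_force: 0.0
```

```bash
python3 look.py w5.png
```

```text
6.025 [514.4  21.4 124.4] [179.9   0.   88.8] [ 0.5 -0.5  0.2]
stone [ 368  135   37   37 1074] [385.9 152.9] [600.3  67.7  31. ] [605.8  65.8  16. ]
stone [243 243  31  29 403] [254.4 253.2] [493.1 -16.6  31. ] [491.7 -23.8  16. ]
```

>>> apply_moves(rows=[[-33,-26,15,0,0,0],[-33,-26,15,0,0,0],[0,0,10,0,0,-0.168],[0,0,10,0,0,-0.168],[0,0,10,0,0,-0.168]])

```text
time: 6.7
tool_pos: [461.1, -43.5, 62.4]
tcp_rot: [179.9, 0.0, 117.9]
ft_force: [0.4, 0.2, 0.1]
finger_gap: -0.1
grip_force: 0.0
```

```bash
python3 look.py w6.png
```

```text
6.7 [461.1 -43.5  62.4] [179.9   0.  117.9] [0.4 0.2 0.1]
stone [ 526  168   34   47 1028] [546.7 195.3] [590.8  59.3  31. ] [605.1  62.5  16. ]
stone [ 319  216   52   50 2001] [344.7 241. ] [498.3 -23.4  31. ] [504.7 -27.4  16. ]
```

>>> apply_moves(rows=[[0,0,20,0,0,0],[0,0,12,0,0,0],[0,2,2,0,0,0],[0,8,0,0,0,0],[0,10,0,0,0,0]])

```text
time: 7.38
tool_pos: [480.1, -33.9, 28.5]
tcp_rot: [179.9, 0.0, 117.6]
ft_force: [-0.6, -0.0, -0.2]
finger_gap: -0.3
grip_force: 0.1
```

>>> apply_moves(rows=[[0,14,0,0,0,0],[0,15,0,0,0,0],[0,15,0,0,0,0],[0,14,0,0,0,0],[0,10,0,0,0,0]])

```text
time: 8.0
tool_pos: [540.3, -2.1, 28.0]
tcp_rot: [-180.0, 0.0, 117.6]
ft_force: [-4.3, -3.2, 6.6]
finger_gap: 0.0
grip_force: 4.3
```

```bash
python3 look.py
```

```text
8.0 [540.3  -2.1  28. ] [-180.     0.   117.6] [-4.3 -3.2  6.6]
stone [ 413  177   61   56 2471] [444.4 205.5] [596.7  65.8  31. ] [606.6  65.9  16. ]
stone [ 295  237   60   59 2542] [326.5 264.8] [561.8  11.   31. ] [567.9   5.3  16. ]
```

>>> apply_moves(rows=[[0,-12,0,0,0,0],[0,0,0,0,0,0.168],[0,0,0,0,0,0.168],[0,0,0,0,0,0.168],[18,0,0,0,0,0]])

```text
time: 8.68
tool_pos: [528.2, 9.5, 27.3]
tcp_rot: [-180.0, 0.0, 88.7]
ft_force: [0.3, 0.2, 0.7]
finger_gap: -0.1
grip_force: 0.0
```

>>> apply_moves(rows=[[0,8,0,0,0,0],[0,10,0,0,0,0],[0,11,0,0,0,0],[0,11,0,0,0,0],[0,10,0,0,0,0]])

```text
time: 9.3
tool_pos: [580.2, 8.6, 28.0]
tcp_rot: [180.0, 0.0, 88.7]
ft_force: [0.8, 0.1, -0.2]
finger_gap: -0.2
grip_force: 0.1
```

```bash
python3 look.py
```

```text
9.3 [580.2   8.6  28. ] [180.    0.   88.7] [ 0.8  0.1 -0.2]
stone [ 297  122   60   61 2862] [326.3 151.9] [603.3  67.6  31. ] [605.8  65.9  16. ]
stone [ 292  234   47   56 1666] [317.6 258.9] [600.3  12.7  31. ] [602.4   5.1  16. ]
```

>>> apply_moves(rows=[[0,6,0,0,0,0],[0,5,0,0,0,0],[0,-5,-15,0,0,0],[0,-20,-50,0,0,0],[-36,-35,-10,0,0,0]])

```text
time: 9.98
tool_pos: [531.7, -25.4, 107.8]
tcp_rot: [179.6, 0.0, 88.9]
ft_force: [0.2, -1.8, -0.5]
finger_gap: -0.2
grip_force: 0.0
```

>>> apply_moves(rows=[[-37,-35,0,0,0,0],[-38,-26,0,0,0,0],[0,0,20,0,0,-0.186],[0,0,20,0,0,-0.186],[0,0,0,0,0,0]])

```text
time: 10.6
tool_pos: [465.0, -99.4, 62.1]
tcp_rot: [-179.9, -0.1, 110.0]
ft_force: [-1.0, 0.5, 0.2]
finger_gap: 0.4
grip_force: 0.0
```

```bash
python3 look.py w7.png
```

```text
10.6 [465.  -99.4  62.1] [-179.9   -0.1  110. ] [-1.   0.5  0.2]
stone [ 521  131   39   50 1448] [543.6 157.7] [591.8   2.8  31. ] [605.    5.6  16. ]
stone [ 311  219   52   50 2006] [335.9 243.8] [499.8 -88.4  31. ] [505.  -93.5  16. ]
```

>>> apply_moves(rows=[[0,0,20,0,0,0],[0,0,12,0,0,0],[0,0,2,0,0,0],[0,6,0,0,0,0],[0,10,0,0,0,0]])

```text
time: 11.28
tool_pos: [482.6, -94.3, 29.5]
tcp_rot: [179.9, 0.0, 110.0]
ft_force: [0.5, -0.3, -0.4]
finger_gap: -0.1
grip_force: 0.1
```

>>> apply_moves(rows=[[0,12,0,0,0,0],[0,12,0,0,0,0],[0,11,0,0,0,0],[0,-8,0,0,0,0],[0,-6,0,0,0,0]])

```text
time: 11.9
tool_pos: [500.2, -87.0, 28.1]
tcp_rot: [-179.9, -0.0, 110.1]
ft_force: [-0.8, 0.5, 0.0]
finger_gap: -0.3
grip_force: 0.0
```

```bash
python3 look.py
```

```text
11.9 [500.2 -87.   28.1] [-179.9   -0.   110.1] [-0.8  0.5  0. ]
stone [ 500  134   60   60 2744] [532.9 164.2] [594.1   5.   31. ] [607.    7.3  16. ]
stone [ 321  239   64   59 2837] [352.5 268. ] [536.7 -74.   31. ] [543.5 -80.2  16. ]
```

>>> apply_moves(rows=[[-17,0,0,0,0,0],[0,9,0,0,0,0],[0,0,0,0,0,-0.169],[0,0,0,0,0,-0.169],[0,0,0,0,0,-0.169]])

```text
time: 12.58
tool_pos: [516.2, -100.1, 28.8]
tcp_rot: [180.0, 0.0, 139.4]
ft_force: [0.1, -0.7, -0.5]
finger_gap: -0.0
grip_force: 0.0
```

>>> apply_moves(rows=[[0,8,0,0,0,0],[0,10,0,0,0,0],[0,11,0,0,0,0],[0,11,0,0,0,0],[0,9,0,0,0,0]])

```text
time: 13.2
tool_pos: [548.2, -62.1, 28.7]
tcp_rot: [180.0, 0.0, 139.1]
ft_force: [-0.8, 0.2, 1.0]
finger_gap: 0.0
grip_force: 0.3
```

```bash
python3 look.py
```

```text
13.2 [548.2 -62.1  28.7] [180.    0.  139.1] [-0.8  0.2  1. ]
stone [ 495  158   65   57 2662] [529.6 187.8] [595.7  58.3  31. ] [606.9  65.9  16. ]
stone [ 407  226   58   52 2204] [436.5 253. ] [595.8   5.6  31. ] [607.1   7.6  16. ]
stone [ 295  237   59   59 2470] [326.1 264.9] [563.6 -41.9  31. ] [571.4 -45.   16. ]
```

>>> apply_moves(rows=[[0,-16,0,0,0,0.0],[0,0,0,0,0,0.176],[0,0,0,0,0,0.176],[0,0,0,0,0,0.176],[0,0,0,0,0,0.176]])

```text
time: 13.88
tool_pos: [536.1, -76.0, 28.5]
tcp_rot: [-180.0, 0.0, 98.4]
ft_force: [-0.2, -0.1, 0.3]
finger_gap: 0.4
grip_force: 0.0
```

>>> apply_moves(rows=[[0,0,0,0,0,0.176],[0,-11,0,0,0,0],[16,0,0,0,0,0],[16,0,0,0,0,0],[0,0,0,0,0,0]])

```text
time: 14.5
tool_pos: [526.8, -41.2, 28.7]
tcp_rot: [180.0, -0.0, 88.9]
ft_force: [0.4, -1.0, -0.1]
finger_gap: 0.2
grip_force: 0.0
```

```bash
python3 look.py
```

```text
14.5 [526.8 -41.2  28.7] [180.   -0.   88.9] [ 0.4 -1.  -0.1]
stone [ 411    4   69   75 4044] [444.4  41.2] [598.5  63.   31. ] [606.1  66.2  16. ]
stone [ 399  137   62   60 2853] [429.2 166.2] [598.9  10.1  31. ] [606.6   7.5  16. ]
stone [ 320  238   62   58 2790] [350.2 266.7] [564.2 -42.3  31. ] [568.1 -50.4  16. ]
```

>>> apply_moves(rows=[[0,10,0,0,0,0],[0,11,0,0,0,0],[0,12,0,0,0,0],[0,11,0,0,0,0],[0,10,0,0,0,0]])

```text
time: 15.18
tool_pos: [581.8, -44.1, 28.6]
tcp_rot: [180.0, -0.0, 88.7]
ft_force: [0.5, -0.3, -0.3]
finger_gap: 0.3
grip_force: 0.0
```

>>> apply_moves(rows=[[0,5,0,0,0,0],[0,4,0,0,0,0],[0,-5,-15,0,0,0],[0,-20,-55,0,0,0],[0,-10,-60,0,0,0]])

```text
time: 15.8
tool_pos: [552.7, -43.2, 159.7]
tcp_rot: [-179.9, -0.0, 88.7]
ft_force: [1.3, 0.3, -0.5]
finger_gap: -0.1
grip_force: 0.0
```

>>> apply_moves(rows=[[6,0,-60,0,0,0],[6,0,-50,0,0,0],[6,0,-30,0,0,0],[0,0,0,0,0,0],[0,0,0,0,0,0]])

```text
time: 16.42
tool_pos: [554.6, -25.4, 298.1]
tcp_rot: [-180.0, -0.0, 88.7]
ft_force: [-0.4, -0.4, -0.5]
finger_gap: 0.1
grip_force: 0.0
```

```bash
python3 look.py w8.png; python3 - <<'E'
from h import *
np.set_printoptions(precision=1,suppress=True)
s=sense();p,d=snap('wrist')
k=eyes.get_calibration('wrist');M=np.array(k['mount']);K=k['intrinsics'];R=Ro.from_euler('xyz',s['tcp_rot'],degrees=True).as_matrix()
def P(m):
    v,u=np.where(m&(d>0));z=d[v,u];c=(np.c_[u,v,np.ones(len(u))]@np.linalg.inv(K).T)*z[:,None]
    return (c@M[:3,:3].T+M[:3,3])@R.T+s['tool_pos']
for n in ['stone1','brown_stone','lid']:
    for r in models.cut_out(n,'wrist'):
        q=P(r['pixels']);q[:,2]
        if len(q)>20:
            A=np.c_[q[:,:2]-q[:,:2].mean(0),np.ones(len(q))]
            print(n,r['confidence'],len(q),q.mean(0),np.percentile(q[:,2],[2,50,98]),'tilt',np.linalg.lstsq(A,q[:,2],rcond=None)[0])
for n in ['lid_tab','lid_hinge']: print(n,models.place_of(n,'wrist')[:1],models.boxes_of(n,'wrist')[:1])
cv2.imwrite('pics/w8c.png',cv2.resize(p[60:320,100:420,::-1],None,fx=2.3,fy=2.3,interpolation=cv2.INTER_CUBIC))
E
```

```text
16.425 [554.6 -25.4 298.1] [-180.    -0.    88.7] [-0.4 -0.4 -0.5]
stone [303  92  23  24 414] [314.  103.5] [603.8  65.4  31. ] [605.5  66.   16. ]
stone [304 137  21  22 363] [314.  147.4] [604.4   9.1  31. ] [606.2   7.6  16. ]
stone [301 173  20  21 330] [310.3 183.1] [599.9 -40.2  31. ] [601.6 -43.5  16. ]
stone1 0.97 392 [605.1   7.6  21.4] [16.1 21.9 24.3] tilt [ 0.1 -0.  21.4]
stone1 0.78 407 [600.8 -44.   20.6] [10.7 21.6 24.7] tilt [-0.   0.1 20.6]
stone1 0.5 1828 [482.3 173.3  10.7] [ 5.5 11.1 13.7] tilt [ 0.   0.  10.7]
brown_stone 0.86 365 [606.  -94.1  20.5] [11.1 21.4 24.2] tilt [ 0.1 -0.1 20.5]
brown_stone 0.58 28650 [557.9  -6.1  37.3] [24.9 27.4 90. ] tilt [ 0.2 -0.  37.3]
brown_stone 0.47 388 [605.7   7.9  21.5] [17.3 21.9 24.3] tilt [-0.  -0.1 21.5]
lid 0.82 7496 [664.5  -8.   64.9] [36.6 64.8 92.7] tilt [ 1.6 -0.  64.9]
lid_tab [{'xyz': [684.0, -17.9, 98.6], 'confidence': 0.7}] [{'xyz': [667.6, -3.9, 61.6], 'confidence': 0.94}]
lid_hinge [{'xyz': [640.4, -13.9, 31.9], 'confidence': 0.93}] [{'xyz': [546.2, 1.4, 26.0], 'confidence': 0.86}]
```

View pics/w8c.png

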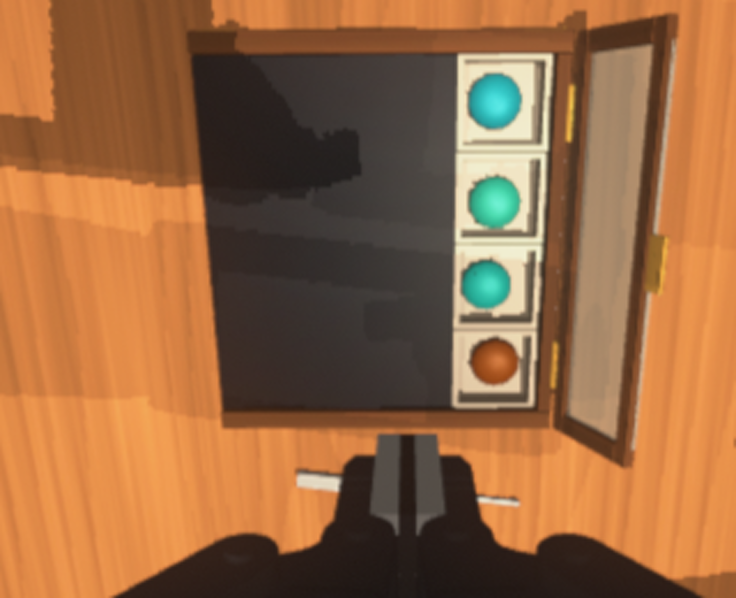

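All four wells show one round stone each: turquoise at crop pixels (494,100), (494,202) and (486,284), and brown at (494,361). Their tops match the brown stone's height, so they lie flat. Next I'll check the clearance behind the lid.

```bash
python3 - <<'E'
from h import *
np.set_printoptions(precision=0,suppress=True,linewidth=160)
for c in ['wrist','scene']:
    s=sense();p,d=snap(c);k=eyes.get_calibration(c);K=k['intrinsics']
    v,u=np.where(d>0);cc=(np.c_[u,v,np.ones(len(u))]@np.linalg.inv(K).T)*d[v,u][:,None]
    if c=='wrist':
        M=np.array(k['mount']);R=Ro.from_euler('xyz',s['tcp_rot'],degrees=True).as_matrix();q=(cc@M[:3,:3].T+M[:3,3])@R.T+s['tool_pos']
    else: q=(cc-k['t'])@np.array(k['R'])
    print(c)
    for x in range(620,860,10):
        row=[]
        for y in range(-140,110,40):
            m=(abs(q[:,0]-x)<5)&(abs(q[:,1]-y)<8); row.append(q[m,2].max() if m.any() else np.nan)
        print(x,np.array(row))
E
```

```text
wrist
620 [ 34.  24.  27. 389.  22.  22.  34.]
630 [34. 33. 31. 28. 28. 28. 35.]
640 [38. 38. 37. 34. 34. 35. 35.]
650 [56. 49. 48. 46. 44. 44. 51.]
660 [77. 69. 67. 66. 64. 62. 69.]
670 [91. 92. 91. 92. 92. 89. 88.]
680 [ 91.  90.  91. 100.  92.  92.  93.]
690 [nan nan nan nan nan nan nan]
700 [nan nan nan nan nan nan nan]
710 [3. 2. 2. 2. 2. 2. 2.]
720 [2. 3. 2. 2. 3. 2. 3.]
730 [2. 2. 2. 3. 3. 3. 3.]
740 [2. 2. 2. 2. 3. 3. 3.]
750 [2. 3. 3. 3. 3. 3. 3.]
760 [2. 2. 3. 3. 2. 3. 3.]
770 [3. 2. 2. 3. 2. 3. 4.]
780 [3. 2. 3. 2. 2. 3. 3.]
790 [2. 3. 2. 2. 2. 3. 3.]
800 [108. 107. 107. 108. 108. 108. 107.]
810 [118. 117. 117. 117. 117. 117. 118.]
820 [118. 117. 117. 117. 117. 117. 117.]
830 [117. 117. 117. 117. 117. 118. 118.]
840 [117. 117. 117. 118. 117. 118. 116.]
850 [117. 117. 117. 117. 118. 117.  nan]
scene
620 [ 34.  24.  19. 390.  20.  22.  33.]
630 [32. nan nan 29. nan nan 32.]
640 [33. 19. 18. 17. 13. nan  0.]
650 [36. 36. 33. 31. 30. 27. 20.]
660 [65. 54. 51. 52. 48. 48. 46.]
670 [88. 88. 88. 70. 70. 67. 66.]
680 [89. 91. 91. 99. 91. 90. 90.]
690 [ 1.  1.  2. 99. 92.  2.  1.]
700 [5. 3. 2. 2. 1. 2. 3.]
710 [2. 1. 1. 2. 1. 2. 2.]
720 [1. 0. 2. 1. 2. 2. 2.]
730 [2. 2. 2. 2. 2. 2. 1.]
740 [2. 1. 1. 1. 2. 2. 1.]
750 [ 0.  1. nan  0.  3.  2. nan]
760 [nan nan nan nan nan nan nan]
770 [nan nan nan nan nan nan nan]
780 [nan nan nan nan nan nan nan]
790 [nan nan nan nan nan nan nan]
800 [nan nan nan nan nan nan nan]
810 [116. 115. 117. 116. 116. 116. 115.]
820 [116. 116. 117. 117. 116. 117. 116.]
830 [116. 116. 117. 116. 117. 117. 116.]
840 [117. 117. 116. 118. 118. 116. 116.]
850 [117. 117. 117. 117. 116. 116. 116.]
```

>>> apply_moves(rows=[[4,57,12,0,0,0],[4,57,12,0,0,0],[4,57,12,0,0,0],[0,0,60,0,0,0],[0,0,40,0,0,0]])

```text
time: 17.6
tool_pos: [726.3, -17.2, 158.2]
tcp_rot: [-179.8, -0.0, 88.7]
ft_force: [-0.4, 0.4, 0.3]
finger_gap: 0.3
grip_force: 0.0
```

>>> apply_moves(rows=[[0,0,35,0,0,0],[0,0,30,0,0,0],[0,0,10,0,0,0],[0,0,5,0,0,0],[0,0,0,0,0,0]])

```text
time: 18.23
tool_pos: [727.3, -17.4, 83.9]
tcp_rot: [179.9, 0.0, 88.7]
ft_force: [-0.5, -1.1, -0.6]
finger_gap: -0.3
grip_force: 0.0
```

>>> apply_moves(rows=[[0,-15,4,0,0,0],[0,-14,2,0,0,0],[0,-12,0,0,0,0],[0,-12,0,0,0,0],[0,-12,0,0,0,0]])

```text
time: 18.85
tool_pos: [664.3, -16.1, 80.6]
tcp_rot: [179.6, 0.0, 88.7]
ft_force: [3.9, -0.3, 2.6]
finger_gap: 0.1
grip_force: 1.9
```

>>> apply_moves(rows=[[0,-14,2,0,0,0],[0,-14,4,0,0,0],[0,-13,3,0,0,0],[0,-11,7,0,0,0],[0,-8,9,0,0,0]])

```text
time: 19.48
tool_pos: [603.4, -14.7, 53.8]
tcp_rot: [179.7, 0.0, 88.7]
ft_force: [3.7, -0.6, 2.0]
finger_gap: -0.1
grip_force: 1.8
```

>>> apply_moves(rows=[[0,-5,4,0,0,0],[0,-4,4,0,0,0],[0,-3,3,0,0,0],[0,0,2,0,0,0],[0,0,1,0,0,0]])

```text
time: 20.1
tool_pos: [588.8, -14.1, 38.8]
tcp_rot: [-179.9, -0.0, 88.7]
ft_force: [-12.0, 0.8, 22.7]
finger_gap: -0.0
grip_force: 11.4
```

The wrist force rises at z≈38.8, so the lid is seated. I'll lift off and check.

>>> apply_moves(rows=[[0,0,-15,0,0,0],[0,0,-50,0,0,0],[0,-15,-60,0,0,0],[0,-15,-60,0,0,0],[0,0,0,0,0,0]])

```text
time: 20.72
tool_pos: [562.3, -13.8, 230.1]
tcp_rot: [179.4, 0.1, 88.7]
ft_force: [1.5, 0.1, -0.1]
finger_gap: -0.1
grip_force: 0.0
```

```bash
python3 - <<'E'
from h import *
np.set_printoptions(precision=1,suppress=True,linewidth=160)
s=sense();p,d=snap('wrist');k=eyes.get_calibration('wrist');K=k['intrinsics'];print(s['tool_pos'])
v,u=np.where(d>0);cc=(np.c_[u,v,np.ones(len(u))]@np.linalg.inv(K).T)*d[v,u][:,None]
M=np.array(k['mount']);R=Ro.from_euler('xyz',s['tcp_rot'],degrees=True).as_matrix();q=(cc@M[:3,:3].T+M[:3,3])@R.T+s['tool_pos']
for x in [500,540,570,581,590,600,610,620,630,638]:
    print(x,np.array([np.median(q[(abs(q[:,0]-x)<3)&(abs(q[:,1]-y)<8),2]) for y in (-125,-90,-45,0,40,80,95)]))
cv2.imwrite('pics/end.png',p[:,:,::-1])
E
```

```text
[562.3 -13.8 230.1]
500 [ 32.1  26.3  26.6 318.2  26.8  26.7  32. ]
540 [  nan  26.4  26.5 310.7  26.5  26.5  32.3]
570 [  nan  26.5  26.6 311.9  26.4  26.6  32. ]
581 [  nan  39.4  39.5 312.1  38.9  38.9  38.8]
590 [  nan  39.3  39.4 293.4  39.5  39.6  39.5]
600 [ 39.7  39.4  39.3 307.1  39.7  39.6  39.6]
610 [ 39.2  39.3  39.5 317.1  39.5  39.6  39.5]
620 [ 39.4  39.6  39.2 319.6  39.5  39.7  39.5]
630 [39.3 39.7 39.4 39.4 39.5 39.6 39.5]
638 [39.3 39.3 39.5 39.6 39.5 39.6 39.5]
  return _methods._mean(a, axis=axis, dtype=dtype,
  ret = ret.dtype.type(ret / rcount)
```

View pics/end.png

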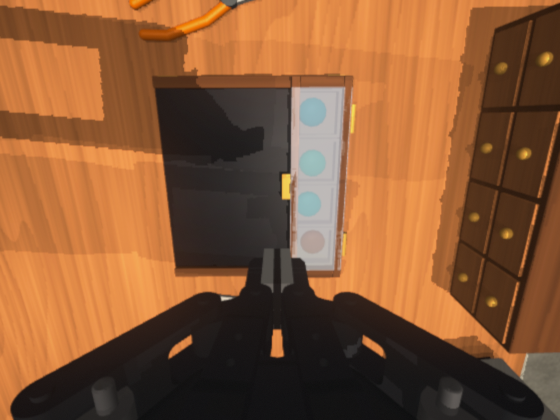

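The lid lies flat at z≈39.5 everywhere I could measure it, so it is shut. Four stones show through the pane, at column 312 and rows 112, 162, 204 and 241.

```bash
python3 -c "
from h import *
print(job.hand_in())"
```

```text
the job is handed in; nothing more can be done
None
```

The three turquoise stones lie flat in their own wells, the brown stone is still in its well, and the lid is fully shut; I handed the job in at about 21 s of the 61 s allowed.

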